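# Unbolt a sprung box lid and hold it open at the gauge arm

## Robot

A 7-joint arm with a two-finger parallel gripper is mounted at the origin on the work surface. World frame = base frame: x ahead of the robot, y to its left, z up, the work surface at z = 0. Lengths are in m, angles in degrees, forces in N, time in s.
With the tool pointing down it reaches from about 0.35 to 0.775 m from the base axis. Payload 3.1 kg.
Tool frame: the origin (TCP) lies on the centre line of the jaws, within the pads' length; the fingertips stand 17 mm ahead of it and the grasp point (between the pads) lies 2 mm behind it (robot.tip_reach is the distance from the TCP to the fingertips, in m); z points along the fingers, y is the direction in which the jaws open and shut (so a half turn about z gives the same grasp; the last joint's range is limited). The gripper opens to 85 mm and grips with 20 to 120 N. Pads are 22 mm wide; open, the fingers measure 114 mm over their backs; the gripper's body (76 mm by 85 mm) begins 54 mm behind the grasp point. The pads swing forward as they close: fully open they stand 13 mm farther back than shut.
Start: joints at [-72.29, 17.813, 0.802, 86.603, -0.252, 75.585, -1.558], TCP at [0.189, 0.517, 0.223] pointing down, gripper open.
Joint ranges: [-154.91, 154.91], [-16.99, 109.72], [-72.82, 74.43], [7.12, 147.25], [-82.49, 262.49], [11.32, 116.49], [-174.64, 174.64]. Speed limits (degrees/s): [159.86, 159.86, 180, 180, 180, 180, 180].

## Interface

Orientations are given as [roll, pitch, yaw] about the fixed x, y, z axes, in that order (R = Rz(yaw) Ry(pitch) Rx(roll)).
In Python, from station import robot, fingers, vision, workorder, recognise gives the robot as it stands. Calls block until the motion is done:
- robot.move_to(position, orientation): joint-space move of the TCP to a pose.
- robot.line_to(position, orientation=None, velocity=0.15, f_stop=None): straight line of the TCP; orientation=None keeps the orientation; velocity is the mean speed in m/s. With f_stop (N) it stops when the force on the tool has changed by that much, and returns True; else False.
- robot.move_j(angles): joint-space move.
- fingers.gripper_to(opening, force=None): opening from 0.0 (shut) to 1.0 (fully open); force is the grip in N (None keeps the last); returns when the fingers have stopped.
- robot.pause(seconds).
- robot.inverse_kinematics(position, orientation): joint angles nearest the present ones, or None.
- vision.grab_frame(name): name is "side" or "top"; returns the picture (480x640x3 uint8, red, green, blue); there is no depth.
- vision.calibration(name): a dict with "mtx" (3x3 intrinsics, pixels), "k1" (the pictures are not rectified: a ray, as slopes to the right and down, at radius r is drawn at 1 + k1 r^2 times it, then the intrinsics apply), "extrinsics" (4x4, takes a point from world to camera coordinates). Camera axes: x right, y up, looking along -z (the intrinsics and any distortion apply to the point x, -y, -z); pixel columns grow to the right and rows downward; lengths in m; the calibration is good to about 2 mm. A picture is of the moment at which its call begins. calibration takes no time and is no camera call.
A pose or a line that the arm cannot do raises robot.PlanningError and nothing moves.
- workorder.close_job(): hands the job in, once; it reports no verdict.
Trained networks look in the newest picture that a camera, given by its name, has taken for a name from the list of things; names that differ only in an ending like _2 or _b are one class to them, and where a whole thing is asked for, a point or a joint stands for the part that bears it (a point fixed in the world has none). Each returns a list of dicts, best first, with "p" (0 to 1); they miss things now and then, are a little off and sometimes report something else, mostly with a low value. They report only what shows in the picture. A call takes as long as a camera call.
- recognise(label, camera): "rect" ([centre column, centre row, width, height] in pixels, round what is visible of it).
Readings, each from a call of its own:
- robot.current_time_s(): time.
- robot.current_joint_positions(): joint angles.
- robot.current_dq(): joint speeds.
- robot.current_joint_torque(): joint torques, N m.
- robot.current_tool_pos(): TCP position.
- robot.current_eef_rot(): TCP orientation.
- robot.current_contact_force(): force on the tool from outside, world axes, zero at the start.
- robot.current_torque(): the same for the moment, N m.
- robot.current_finger_gap(): opening from 0.0 (shut) to 1.0 (fully open).
Only numpy, scipy, OpenCV 4.12 (cv2) and the standard library are available. Lean on these libraries where they do the work, as an engineer would, in place of code of your own. Each camera call takes 0.05 s, during which the arm holds its last target.

## Task

Slide the bolt on the front of the steel box back until you feel it come up against its stop, which frees the sprung lid. Then raise the lid by its bar handle until its side edge lies level with the gauge arm beside it, and hold it still at that angle so that a workmate can reach the blanks inside. Finish while still holding the lid there (it shuts if let go), and leave the gauge arm and the loose things around the box as they are.

Things in the scene. Friction and masses are not known exactly. Their poses are not given: they have to be found in the camera images.
- box: Grey steel box fixed to the bench, 220 (x) x 260 (y) x 120 mm high without its lid, holding dished blanks. Origin: centre of its underside, on the bench. z up; -x is its front, roughly facing the robot (yaw within 0.35 rad); +y is left seen from the robot. The lid's hinge axis runs along box y at the far rim, 110 mm in +x from the origin and 120 mm up.
- lid: Steel lid, 222 x 264 x 8 mm, about 0.5 kg. Origin: middle of its front edge, underside; the hinge axis is 222 mm from it in lid +x. Shut, its axes are the box's; it opens about its own +y axis (front rises, at most 1.3 rad). Spring and weight shut it: 8 N at the handle at first, 12 N at 0.6 rad. The bolt holds down a lug on its front edge (20 mm wide, 40 mm in +y).
- handle (a point): Middle of the round bar handle on the lid: 12 mm thick, 110 mm long along lid y between two end posts, its centre 45 mm above the lid's top face; 185 mm in lid -x and 53 mm in lid +z from the hinge axis. The bar can turn between gripper pads. Axes are the lid's.
- gauge: Gauge arm: plain steel bar 240 x 12 x 8 mm on the lid's hinge axis, 4 mm outside its -y edge, set by friction at an angle that varies (0.3 to 0.6 rad above level). Origin: its free end, at the underside; the hinge axis is 240 mm from it in its own +x. The lid is level with it when their x axes are parallel (equally thick, they lie flush). Leave it where it is.
- bolt (a joint): Slide bolt across the box's front: 0 m when fully over the lid's lug, grows as it slides to box +y; stop at 0.035 m. Starts between 0 and 0.008 m. Slides stiffly (about 2.5 N) and stays where it is left.
- bolt_knob (a point): Point on the bolt's upright round steel knob, 14 mm thick: its top is 17 mm above this point, the bolt's guides beside it end 28 mm below. 173 mm above the bench and 127 mm in box -x from the box's origin; it moves with the bolt along box +y. Axes are the box's.

How it is judged (in metres and radians):
On the way, in this order (a step that is already met when the one before it is completed fails the run):
1. the bolt is drawn back to its stop (value of joint bolt above 0.031 m), for 0.2 s.
2. the lid is raised level with the gauge arm, in the robot's grasp (angle between the x axis of lid and the x axis of gauge, either way round below 0.06 rad and (contact force between lid and the fingers above 2 N or contact force between lid and the arm above 2 N)), for 0.4 s.
At the end, for the whole second after the job is handed in: The bolt is within 6 mm of its stop, the lid is held still by the robot (more than 2 N on it) with its angle within 0.06 rad of the gauge arm's, and the gauge arm's tip is within 10 mm of where it started (all of step 2 and angular speed of lid below 0.1 rad/s and value of joint bolt above 0.029 m and distance of gauge from where it was at the start of the episode below 0.01 m); the arm keeps its last pose, push and grip.
It fails at once if the gauge arm is moved (distance of gauge from where it was at the start of the episode above 0.01 m).
It fails at once if the hammer beside the box is disturbed (distance of hammer from where it was at the start of the episode above 0.03 m).
It fails at once if the dish beside the box is disturbed (distance of dish from where it was at the start of the episode above 0.03 m).
It fails at once if the stake beside the box is disturbed (distance of stake from where it was at the start of the episode above 0.03 m).
It fails at once if the brick beside the box is disturbed (distance of brick from where it was at the start of the episode above 0.03 m).
It also fails if it takes over 48 s, if anything falls off the work surface, if the arm or the gripper's body presses on something with over 40 N, if the wrist force passes 120 N, or if a joint passes its speed limit or range.

## Working session

There is one attempt and no reset: what is moved stays moved. The work goes in short steps, each a Python script; the robot and the scene stay as the last script left them, time stands still between calls to the robot, and variables do not carry over. Pictures are saved under pics/ and viewed, and the job is handed in when it is done.

```bash
ls; mkdir -p pics; python3 - <<'E'
from station import robot, fingers, vision, workorder, recognise
import cv2,numpy as np
for n in("side","top"):
    f=vision.grab_frame(n); cv2.imwrite(f"pics/{n}0.png",f[:,:,::-1])
    c=vision.calibration(n); print(n,np.round(c["mtx"],1).tolist(),c["k1"],np.round(c["extrinsics"],3).tolist())
    for l in("box","lid","handle","gauge","bolt","bolt_knob","hammer","dish","stake","brick"):
        try:print(l,[(np.round(d["rect"]).tolist(),round(d["p"],2)) for d in recognise(l,n)[:2]])
        except Exception as e:print(l,e)
print(robot.current_time_s(),robot.current_tool_pos(),robot.current_eef_rot())
E
```

```text
pics
side [[558.9, 0.0, 314.8], [0.0, 558.9, 242.8], [0.0, 0.0, 1.0]] -0.1758288275087055 [[0.83, -0.557, 0.004, -0.495], [0.391, 0.588, 0.708, -0.301], [-0.397, -0.586, 0.707, -0.596], [0.0, 0.0, 0.0, 1.0]]
box [([342.0, 233.0, 254.0, 219.0], 0.56)]
lid [([342.0, 206.0, 213.0, 154.0], 0.97)]
handle [([342.0, 205.0, 222.0, 154.0], 0.93)]
gauge []
bolt [([237.0, 173.0, 25.0, 57.0], 0.64)]
bolt_knob [([237.0, 172.0, 29.0, 57.0], 0.78)]
hammer it knows: bolt, bolt_knob, box, gauge, handle, lid
dish it knows: bolt, bolt_knob, box, gauge, handle, lid
stake it knows: bolt, bolt_knob, box, gauge, handle, lid
brick it knows: bolt, bolt_knob, box, gauge, handle, lid
top [[522.5, 0.0, 324.0], [0.0, 522.5, 231.8], [0.0, 0.0, 1.0]] -0.1313562385001494 [[-0.14, -0.99, -0.004, 0.062], [0.97, -0.138, 0.198, -0.572], [-0.197, 0.024, 0.98, -0.794], [0.0, 0.0, 0.0, 1.0]]
box [([278.0, 181.0, 205.0, 164.0], 0.87), ([375.0, 171.0, 14.0, 130.0], 0.57)]
lid [([276.0, 183.0, 180.0, 160.0], 0.56)]
handle [([277.0, 184.0, 180.0, 161.0], 0.86), ([278.0, 181.0, 204.0, 167.0], 0.32)]
gauge [([372.0, 170.0, 11.0, 131.0], 0.66), ([276.0, 186.0, 180.0, 164.0], 0.32)]
bolt [([212.0, 250.0, 72.0, 19.0], 0.82)]
bolt_knob [([212.0, 249.0, 76.0, 20.0], 0.79), ([372.0, 171.0, 13.0, 128.0], 0.6)]
hammer it knows: bolt, bolt_knob, box, gauge, handle, lid
dish it knows: bolt, bolt_knob, box, gauge, handle, lid
stake it knows: bolt, bolt_knob, box, gauge, handle, lid
brick it knows: bolt, bolt_knob, box, gauge, handle, lid
0.7 [0.18900476 0.51652143 0.22333865] [1.79996343e+02 3.09373309e-03 1.59905262e+02]
```

View pics/side0.png

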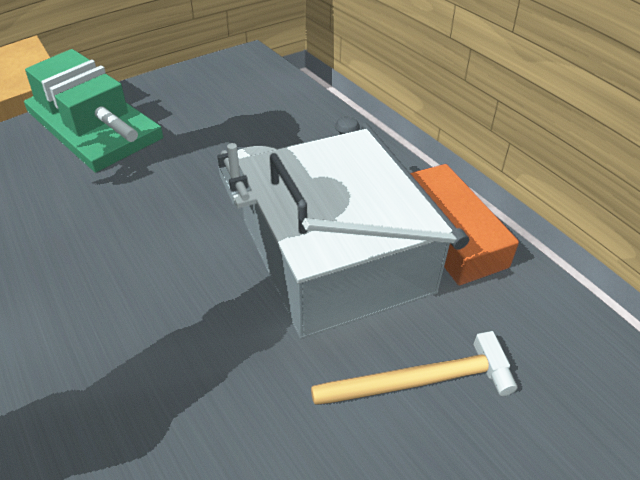

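View pics/top0.png

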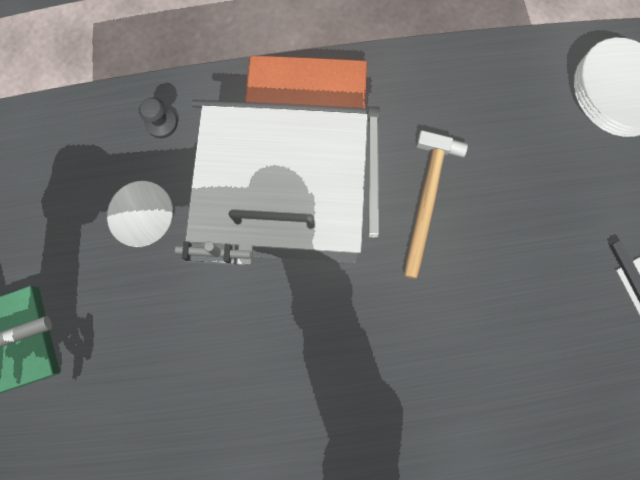

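The top view shows the box at about (276,181), with the knob at (212,248), the handle bar from (235,214) to (311,220), and the gauge from (375,112) to (373,236). I'll zoom in to get precise points.

```bash
python3 - <<'E'
import cv2
t=cv2.imread("pics/top0.png");s=cv2.imread("pics/side0.png")
a=t[90:275,170:400];cv2.imwrite("pics/tz.png",cv2.resize(a,None,fx=3.2,fy=3.2,interpolation=cv2.INTER_CUBIC))
a=s[110:345,205:485];cv2.imwrite("pics/sz.png",cv2.resize(a,None,fx=2.5,fy=2.5,interpolation=cv2.INTER_CUBIC))
E
```

```text
(no output)
```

View pics/tz.png

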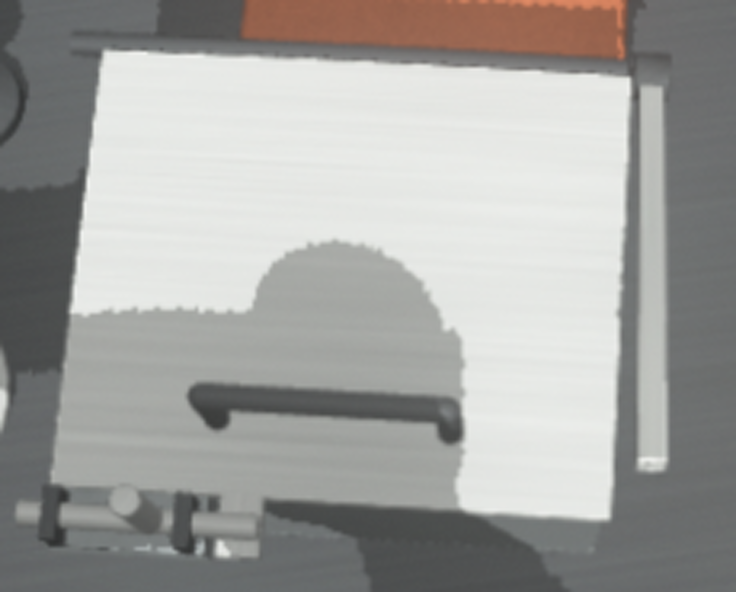

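View pics/sz.png

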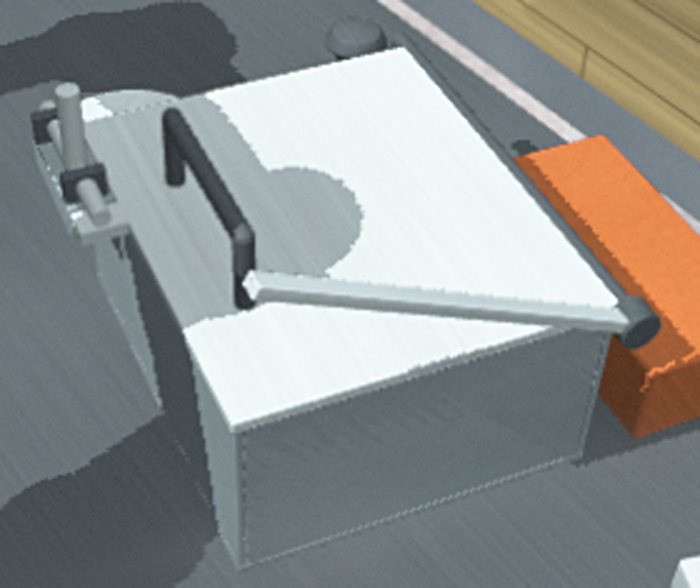

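```bash
cat > h.py <<'E'
import numpy as np, cv2
from scipy.optimize import least_squares
from station import robot, fingers, vision, workorder, recognise
def proj(P,n):
    c=vision.calibration(n);p=np.atleast_2d(P)
    q=p@c["extrinsics"][:3,:3].T+c["extrinsics"][:3,3]
    s=np.stack([q[:,0]/-q[:,2],-q[:,1]/-q[:,2]],1);r2=(s**2).sum(1,keepdims=True)
    s=s*(1+c["k1"]*r2);return s@c["mtx"][:2,:2].T+c["mtx"][:2,2]
def w(P,b):
    c,s=np.cos(b[2]),np.sin(b[2]);P=np.atleast_2d(P)
    return np.stack([b[0]+c*P[:,0]-s*P[:,1],b[1]+s*P[:,0]+c*P[:,1],P[:,2]],1)
def gp(g,x=-.24,z=.004): return [.11+x*np.cos(g)-0*z-z*np.sin(g)*-1*0+ z*np.sin(g)*1 if 0 else .11+x*np.cos(g)+z*np.sin(g),-.142,.12-x*np.sin(g)+z*np.cos(g)]
E
cat > fit.py <<'E'
from h import *
L=lambda X:None
obs=[("top",[-.112,.132,.128],(186.2,241.6)),("top",[-.112,-.132,.128],(360.6,252.5)),("top",[.11,.132,.128],(202.5,105.6)),("top",[.11,-.132,.128],(367.5,113.4)),
("top",[-.075,0,.173],(273.1,215.9)),("top","k",(209.1,245.6)),("top","g",(373.8,235)),
("side",[-.112,-.132,.128],(299,281.2)),("side",[.11,.132,.128],(367,129.2)),("side",[-.11,-.13,0],(301,337.2)),("side",[.11,-.13,0],(437,293.2)),
("side",[-.075,.055,.173],(273.8,156)),("side",[-.075,-.055,.173],(302.2,204)),("side","k",(232.2,145.2)),("side","g",(305.8,224))]
def res(v):
    r=[]
    for n,P,u in obs:
        P=[-.127,v[3],.19] if P=="k" else gp(v[4]) if P=="g" else P
        r.append(proj(w(P,v),n)[0]-u)
    return np.ravel(r)
s=least_squares(res,[.6,.1,0,.08,.45],loss="soft_l1",x_scale=[.1]*5)
v=s.x
print(np.round(v,4));print(np.round(res(v).reshape(-1,2),1).tolist())
np.save("v.npy",v)
print("knob",w([-.127,v[3],.173],v),"handle",w([-.075,0,.173],v),"hinge",w([.11,0,.12],v))
E
python3 fit.py
```

```text
[ 0.6602  0.0388 -0.2017  0.0806  0.4443]
[[-0.7, -0.8], [0.9, -1.1], [-0.4, -1.4], [0.3, -1.0], [-1.5, -1.0], [-0.1, -0.1], [0.6, -0.8], [-1.6, -0.8], [-0.7, -0.5], [-1.0, 2.9], [0.6, 0.3], [-0.3, 1.4], [0.1, 1.5], [-0.9, 0.6], [-0.5, 0.2]]
knob [[0.55193325 0.1432012  0.173     ]] handle [[0.58673309 0.0538212  0.173     ]] hinge [[0.7679828 0.0167599 0.12     ]]
```

The fit is consistent, with residuals of about 1 px and the gauge at about 0.444 rad. Next I'll check reachability.

```bash
cat >> h.py <<'E'
v=np.load("v.npy");yaw=np.degrees(v[2])
def bar(t): return w([.11-.185*np.cos(t)+.053*np.sin(t),0,.12+.185*np.sin(t)+.053*np.cos(t)],v)[0]
E
python3 - <<'E'
from h import *
k=w([-.127,v[3],.173],v)[0]
up=np.array([0,0,.1])
for nm,p,ys in(("knob",k,(yaw,yaw+180)),("h0",bar(0),(yaw+90,yaw-90)),("hg",bar(v[4]),(yaw+90,yaw-90))):
    for y in ys:
        q=robot.inverse_kinematics(p,[180,0,y]);print(nm,np.round(p,3),round(y,1),None if q is None else np.round(q,0))
        q=robot.inverse_kinematics(p+up,[180,0,y]);print("  up",None if q is None else np.round(q,0))
E
```

```text
knob [0.552 0.143 0.173] -11.6 [ -45.   25.   40.   89.  -17.   72. -103.]
  up [ -44.   22.   41.   79.  -14.   84. -106.]
knob [0.552 0.143 0.173] 168.4 [-32.  23.  22.  89.  -9.  70.  70.]
  up [-33.  20.  23.  79.  -8.  83.  69.]
h0 [0.587 0.054 0.173] 78.4 [-36.  28.  43.  86. -20.  73.  -2.]
  up [-35.  25.  43.  76. -17.  86.  -5.]
h0 [0.587 0.054 0.173] -101.6 [-18.  24.  15.  85.  -7.  71. 167.]
  up [-20.  22.  19.  75.  -7.  84. 167.]
hg [0.627 0.046 0.247] 78.4 [-31.  31.  43.  72. -20.  85.  -3.]
  up [-28.  30.  43.  58. -20.  98.  -4.]
hg [0.627 0.046 0.247] -101.6 [-16.  27.  17.  71.  -8.  83. 168.]
  up [-17.  27.  20.  57.  -9.  97. 169.]
```

```bash
python3 - <<'E'
from h import *
k=w([-.127,v[3],.172],v)[0]; o=[180,0,yaw+180]
p=robot.current_tool_pos(); robot.line_to([p[0],p[1],.36],velocity=.25)
robot.move_to(k+[0,0,.12],o)
fingers.gripper_to(.6,30)
robot.line_to(k+[0,0,.03],velocity=.2)
print(robot.line_to(k,velocity=.06,f_stop=8), robot.current_tool_pos()-k, robot.current_contact_force())
for n in("side","top"): cv2.imwrite(f"pics/{n}1.png",vision.grab_frame(n)[:,:,::-1])
print(robot.current_time_s())
E
```

```text
False [ 6.10933234e-06 -2.28471317e-05 -1.28129238e-04] [-0.06038236  0.13077534  1.12054794]
5.0833
```

View pics/side1.png

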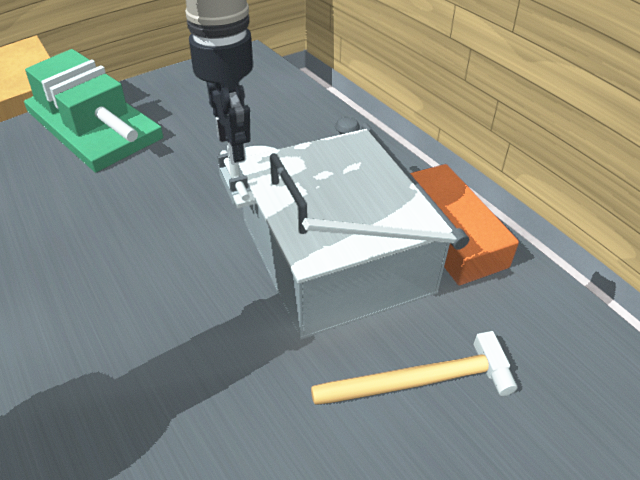

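View pics/top1.png

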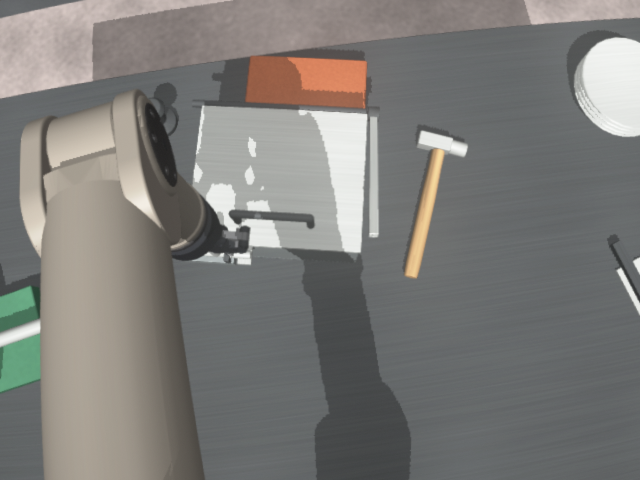

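The gripper is over the knob, near (233,155) in the side view, with no contact. Next I'll grip it and pull.

```bash
python3 - <<'E'
from h import *
fingers.gripper_to(0,30); print("gap",robot.current_finger_gap()*85)
p0=robot.current_tool_pos(); d=w([0,1,0],[0,0,v[2]])[0]
r=robot.line_to(p0+d*.05,velocity=.04,f_stop=12)
p=robot.current_tool_pos();print(r,(p-p0)@d,robot.current_contact_force()@d,robot.current_time_s())
robot.pause(.3);print(robot.current_contact_force(),robot.current_finger_gap()*85)
cv2.imwrite("pics/side2.png",cv2.resize(vision.grab_frame("side")[80:280,180:380,::-1],None,fx=3,fy=3))
E
```

```text
gap 11.879033117119057
True 0.03452107880315827 -1.2359677955326422 6.425
[-0.27069735  1.84462148  2.3576538 ] 11.776934488837252
```

View pics/side2.png

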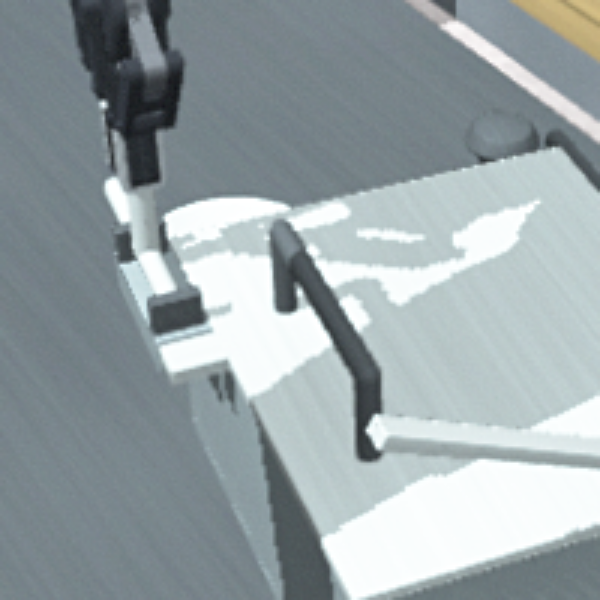

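```bash
python3 - <<'E'
from h import *
p0=robot.current_tool_pos(); d=w([0,1,0],[0,0,v[2]])[0]
r=robot.line_to(p0+d*.015,velocity=.03,f_stop=15)
p=robot.current_tool_pos();print(r,(p-p0)@d,robot.current_contact_force()@d,robot.current_finger_gap()*85)
robot.pause(.3);p=robot.current_tool_pos();print((p-p0)@d,robot.current_contact_force()@d)
fingers.gripper_to(.5);p=robot.current_tool_pos()
robot.line_to(p+[0,0,.1],velocity=.2)
fingers.gripper_to(.7)
h=bar(0);o=[180,0,yaw+90]
robot.move_to(h+[0,0,.1],o)
print(robot.line_to(h+[0,0,.03],velocity=.2))
print(robot.line_to(h+[0,0,-.002],velocity=.06,f_stop=8),robot.current_tool_pos()-h,robot.current_contact_force(),robot.current_time_s())
for n in("side","top"): cv2.imwrite(f"pics/{n}3.png",vision.grab_frame(n)[:,:,::-1])
E
```

```text
True 1.5651380699403286e-05 -1.2351906849114092 11.563887151561934
7.167279336918967e-05 -3.250145277695591
False
False [ 4.16417086e-05 -3.29091186e-05 -2.05243564e-03] [ 0.6011186  -0.21664175 -0.18983165] 11.1417
```

View pics/side3.png

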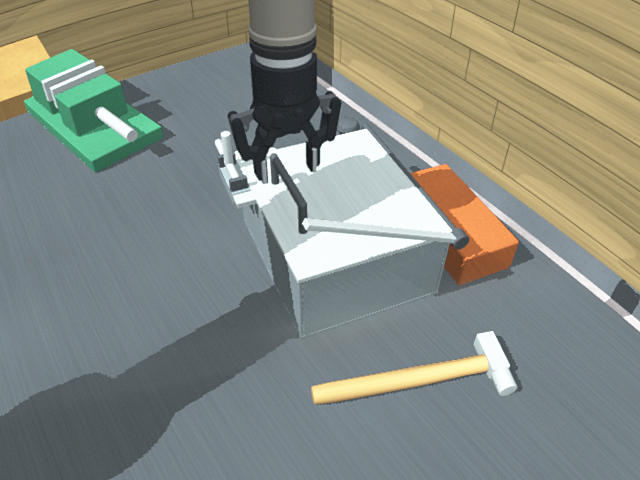

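View pics/top3.png

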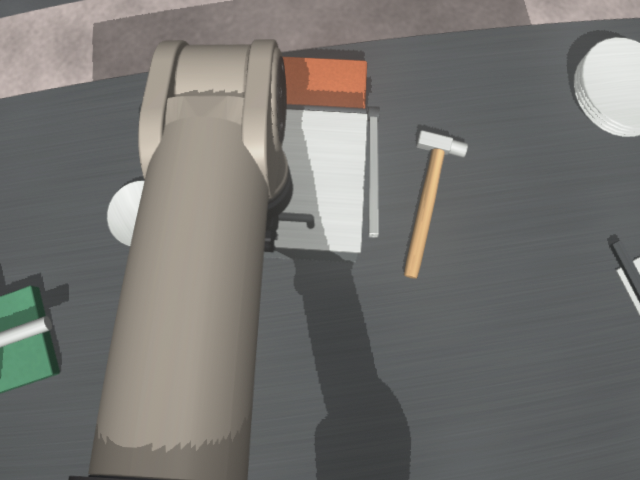

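The second push found the bolt against its stop straight away. The fingers straddle the bar, with tips near (262,178) and (314,165). I'll close and raise the lid.

```bash
python3 - <<'E'
from h import *
fingers.gripper_to(0,70); print("gap",robot.current_finger_gap()*85,robot.current_contact_force())
off=robot.current_tool_pos()-bar(0)
for t in np.linspace(0,.15,4)[1:]:
    robot.line_to(bar(t)+off,velocity=.05)
    print(round(t,3),np.round(robot.current_contact_force(),1),robot.current_finger_gap()*85,robot.current_time_s())
for n in("side","top"): cv2.imwrite(f"pics/{n}4.png",vision.grab_frame(n)[:,:,::-1])
E
```

```text
gap 0.08271019238665117 [ 0.06370689  0.69358721 -0.50702765]
0.05 [-1.1  0.2  0.6] 0.09498695619768452 12.175
0.1 [ 0.4 -0.3 -1. ] -0.038897531749575914 12.5167
0.15 [ 0.4  0.1 -0.8] 0.126326677814947 12.8583
```

View pics/side4.png

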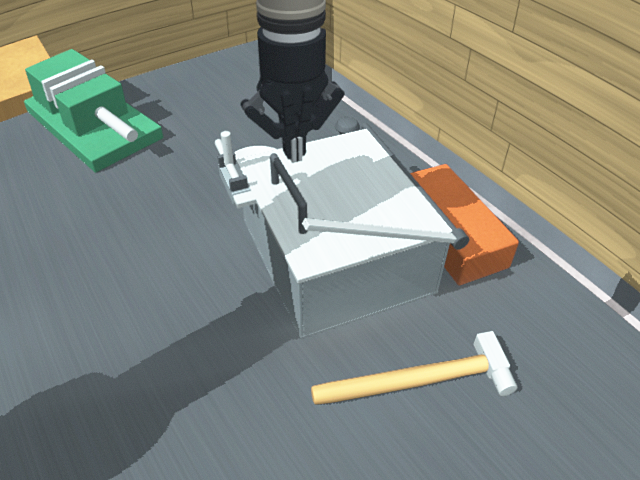

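The fingers closed on nothing and the lid hasn't moved. I'll compare the projected tool position with the picture.

```bash
python3 - <<'E'
from h import *
p=robot.current_tool_pos();print(p,robot.current_eef_rot(), robot.tip_reach)
for n in("side","top"):
  print(n,"tcp",proj(p,n),"tip",proj(p-[0,0,.017],n),"bar ends",proj(w([[-.075,.055,.173],[-.075,-.055,.173]],v),n))
a=cv2.imread("pics/side4.png")[60:260,190:390]; a=cv2.resize(a,None,fx=3,fy=3,interpolation=cv2.INTER_CUBIC)
b=cv2.imread("pics/side3.png")[60:260,190:390]; b=cv2.resize(b,None,fx=3,fy=3,interpolation=cv2.INTER_CUBIC)
cv2.imwrite("pics/z4.png",a);cv2.imwrite("pics/z3.png",b)
E
```

```text
[0.59644463 0.05179472 0.19799219] [-1.79987470e+02  1.34715859e-03  7.84392456e+01] 0.017
side tcp [[293.73475942 163.35025715]] tip [[294.00535385 173.70277162]] bar ends [[273.45302109 157.36831399]
 [302.25783328 205.54815216]]
top tcp [[270.31480602 203.69793591]] tip [[271.57811057 206.73288272]] bar ends [[233.12280383 212.69504771]
 [310.31136791 217.15223605]]
```

View pics/z4.png

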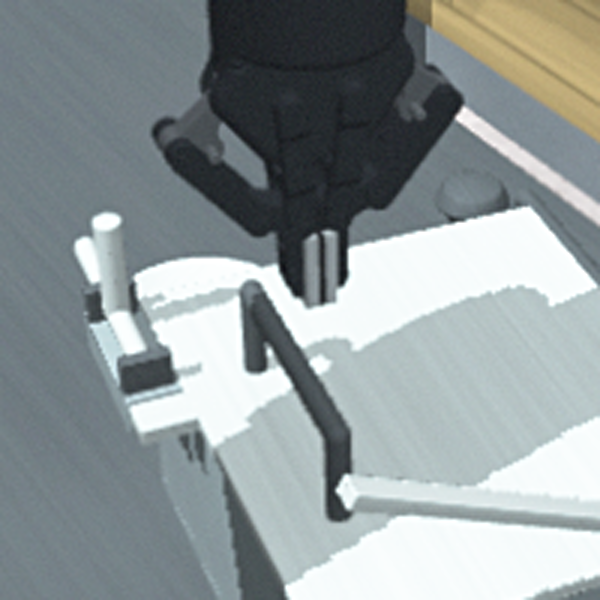

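View pics/z3.png

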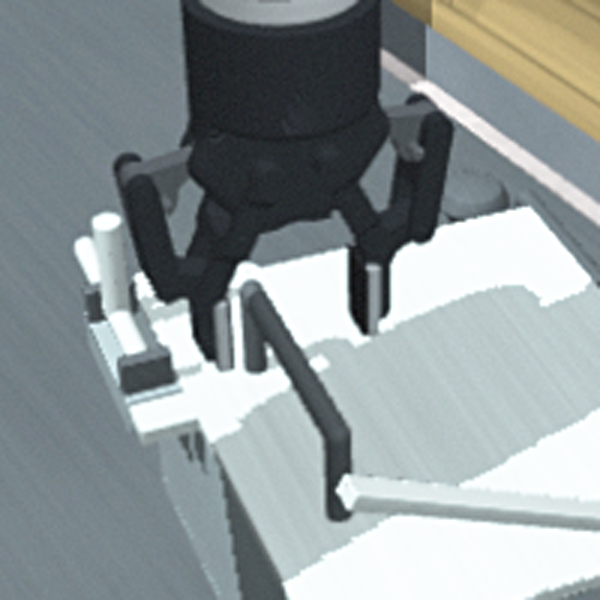

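The fingertips appear about 12 px (about 20 mm) higher than predicted. The knob overlap at (145,185) in the side2 crop shows the same, about 17 mm less than nominal. So the tips really sit about 18–20 mm above nominal, and the fingers closed just over the bar. I'll re-approach lower, using a force stop.

```bash
python3 - <<'E'
from h import *
p=robot.current_tool_pos();h=bar(0)
robot.line_to(h+[0,0,.07],velocity=.2)
fingers.gripper_to(.7)
robot.line_to(h+[0,0,.02],velocity=.2)
print(robot.line_to(h+[0,0,-.018],velocity=.05,f_stop=5),robot.current_tool_pos()-h,robot.current_contact_force(),robot.current_time_s())
a=vision.grab_frame("side")[60:260,190:390,::-1];cv2.imwrite("pics/z5.png",cv2.resize(a,None,fx=3,fy=3,interpolation=cv2.INTER_CUBIC))
E
```

```text
False [ 2.82195367e-04 -5.30050939e-05 -1.77381759e-02] [ 0.32890222 -0.39983972  0.17085533] 15.25
```

View pics/z5.png

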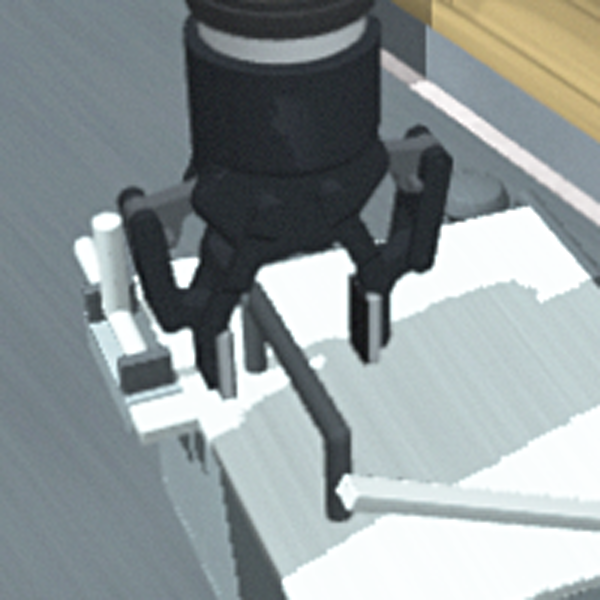

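```bash
python3 - <<'E'
from h import *
h=bar(0)
fingers.gripper_to(0,30);print(robot.current_finger_gap()*85,robot.current_contact_force(),robot.current_tool_pos()-h)
a=vision.grab_frame("side")[60:260,190:390,::-1];cv2.imwrite("pics/z6.png",cv2.resize(a,None,fx=3,fy=3,interpolation=cv2.INTER_CUBIC))
E
```

```text
10.912037436511973 [ 0.26732133 -0.10853278 -0.10782429] [ 5.17364929e-04 -7.80090423e-05 -1.77211789e-02]
```

View pics/z6.png

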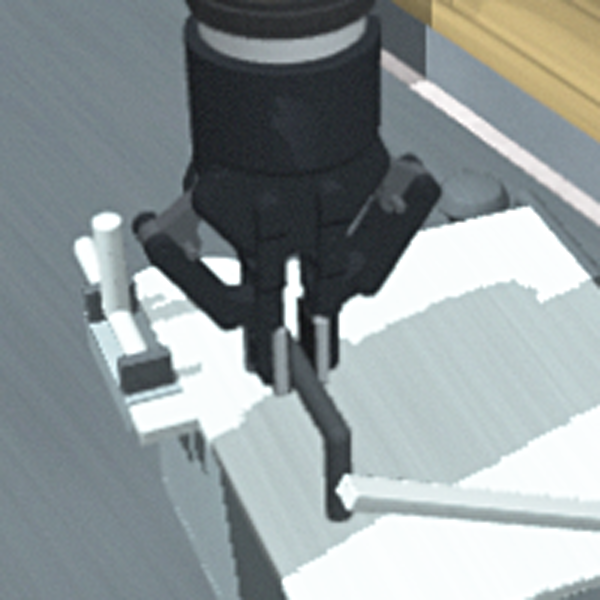

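Gripped (gap 10.9 mm, bar between the pads at about (300,355) in the crop). I'll raise the lid partway, then check.

```bash
python3 - <<'E'
from h import *
fingers.gripper_to(0,80)
off=robot.current_tool_pos()-bar(0)
np.save("off.npy",off)
for t in np.linspace(0,.3,7)[1:]:
    robot.line_to(bar(t)+off,velocity=.05)
    print(round(t,3),np.round(robot.current_contact_force(),1),robot.current_finger_gap()*85)
print(robot.current_time_s())
cv2.imwrite("pics/side7.png",vision.grab_frame("side")[:,:,::-1])
E
```

```text
0.05 [  3.3  -0.8 -10.4] 8.883463484811443
0.1 [  4.8  -0.  -12. ] 8.28887458299868
0.15 [ 0.9 -0.6 -9.9] 8.437669539712099
0.2 [ -0.8   0.2 -11.2] 8.777620589263886
0.25 [ -1.6  -0.1 -13. ] 8.507643514958822
0.3 [-5.4  1.  -8.3] 8.434915029543987
18.1167
```

View pics/side7.png

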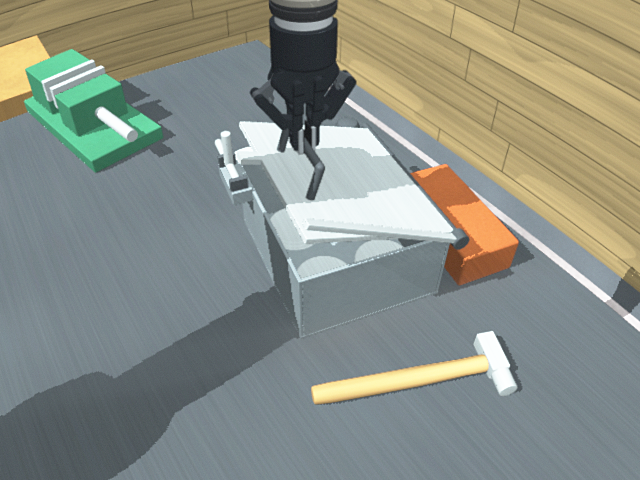

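The lid is rising in the grasp, and its side edge is still below the gauge. I'll go on to 0.43 rad and compare edges.

```bash
cat > look.py <<'E'
from h import *
import sys
n=sys.argv[1]
f=vision.grab_frame("side");a=f[180:270,270:490,::-1];cv2.imwrite(f"pics/s{n}.png",cv2.resize(a,None,fx=3.6,fy=3.6,interpolation=cv2.INTER_CUBIC))
f=vision.grab_frame("top");a=f[90:275,230:400,::-1];cv2.imwrite(f"pics/t{n}.png",cv2.resize(a,None,fx=3.2,fy=3.2,interpolation=cv2.INTER_CUBIC))
def lc(t,y,x=-.222,z=.008): return w([.11+x*np.cos(t)+z*np.sin(t),y,.12-x*np.sin(t)+z*np.cos(t)],v)[0]
for t in(.36,.4,.44,.48):
    print(t,"side lid FR top",((proj(lc(t,-.132),"side")[0]-[270,180])*3.6).round(),"bot",((proj(lc(t,-.132,z=0),"side")[0]-[270,180])*3.6).round(),"top cam",((proj(lc(t,-.132),"top")[0]-[230,90])*3.2).round())
E
python3 - <<'E'
from h import *
off=np.load("off.npy")
for t in (.34,.38,.41,.43):
    robot.line_to(bar(t)+off,velocity=.05)
    print(round(t,3),np.round(robot.current_contact_force(),1),robot.current_finger_gap()*85,robot.current_tool_pos()-bar(t)-off)
print(robot.current_time_s())
E
python3 look.py 8
```

```text
0.34 [-6.1  0.6 -8.4] 8.00905472570545 [-0.00067482  0.00014587  0.00111229]
0.38 [ -7.5   1.1 -10.6] 8.697311412889473 [-0.00135222  0.00028756  0.00037864]
0.41 [-7.2  2.3 -5.7] 8.382667447563149 [-0.00082378  0.00013176  0.00158299]
0.43 [-8.1  0.7 -6.3] 8.490489777750417 [-0.00089692  0.00011093  0.00161079]
19.2833
0.36 side lid FR top [146. 180.] bot [137. 200.] top cam [435. 446.]
0.4 side lid FR top [156. 158.] bot [147. 178.] top cam [437. 434.]
0.44 side lid FR top [168. 136.] bot [158. 156.] top cam [439. 421.]
0.48 side lid FR top [181. 113.] bot [170. 133.] top cam [440. 406.]
```

View pics/s8.png

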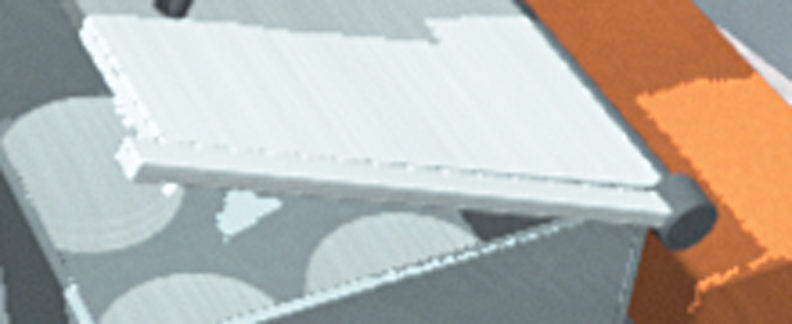

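View pics/t8.png

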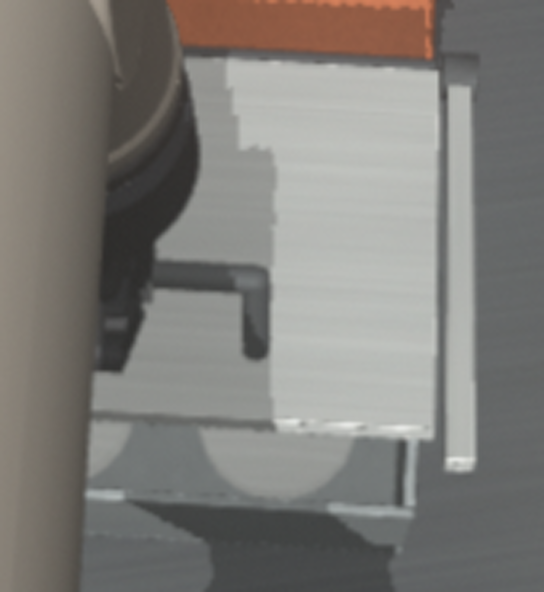

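```bash
cat > ov.py <<'E'
from h import *
import sys
def lc(t,y,x=-.222,z=.008): return w([.11+x*np.cos(t)+z*np.sin(t),y,.12-x*np.sin(t)+z*np.cos(t)],v)[0]
f=vision.grab_frame("side")[:,:,::-1]
def crop(x0,y0,wd,hg,s,name):
    a=cv2.resize(f[y0:y0+hg,x0:x0+wd],None,fx=s,fy=s,interpolation=cv2.INTER_CUBIC);b=a.copy()
    for t,c in((.39,(255,0,0)),(.43,(0,160,0)),(.47,(0,0,255))):
        P=np.array([lc(t,-.132,x=0),lc(t,-.132),lc(t,.132),lc(t,.132,x=0)])
        cv2.polylines(b,[np.round((proj(P,"side")-[x0,y0]+.5)*s-.5).astype(int)],False,c,1,cv2.LINE_AA)
    cv2.imwrite(name,np.vstack([a,b]))
n=sys.argv[1]
crop(220,105,70,40,7,f"pics/ovL{n}.png");crop(285,195,80,45,6,f"pics/ovR{n}.png")
E
python3 ov.py 8
```

```text
(no output)
```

View pics/ovL8.png

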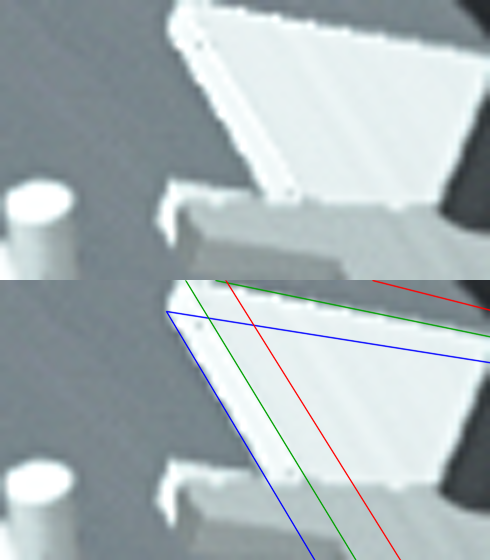

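View pics/ovR8.png

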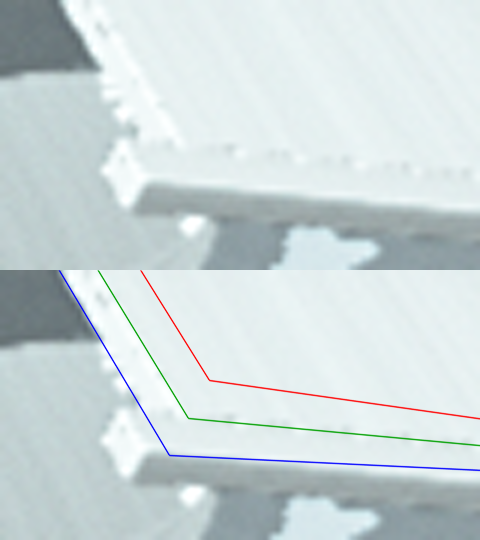

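The green 0.43 rad outline matches the lid's top edges, and the lid lies flush along the gauge at the (182,148) corner of the crop. I'll nudge it to the fitted gauge angle, then check that it holds and where the bolt is.

```bash
python3 - <<'E'
from h import *
off=np.load("off.npy")
robot.line_to(bar(.443)+off,velocity=.03)
for i in range(3):
    robot.pause(.4);print(robot.current_tool_pos()-bar(.443)-off,np.round(robot.current_contact_force(),1),robot.current_finger_gap()*85)
for q in(.028,.031,.0345):print("knob top pred",q,proj(w([-.127,v[3]+q,.19],v),"side"),"(obs 225.7,133.6; fit resid -0.9,0.6)")
E
python3 ov.py 9; python3 look.py 9 | tail -1
```

```text
[-0.00112758  0.00016399  0.00137476] [-8.1  1.  -6.8] 8.387456192094346
[-0.00115446  0.00016666  0.00134678] [-7.5  0.5 -7.8] 8.544132275700424
[-0.0011564   0.00017171  0.00135142] [-7.7  2.3 -6.9] 8.60739183815541
knob top pred 0.028 [[225.87715695 135.3190251 ]] (obs 225.7,133.6; fit resid -0.9,0.6)
knob top pred 0.031 [[225.31488162 134.22511666]] (obs 225.7,133.6; fit resid -0.9,0.6)
knob top pred 0.0345 [[224.66293485 132.95659415]] (obs 225.7,133.6; fit resid -0.9,0.6)
0.48 side lid FR top [181. 113.] bot [170. 133.] top cam [440. 406.]
```

View pics/ovR9.png

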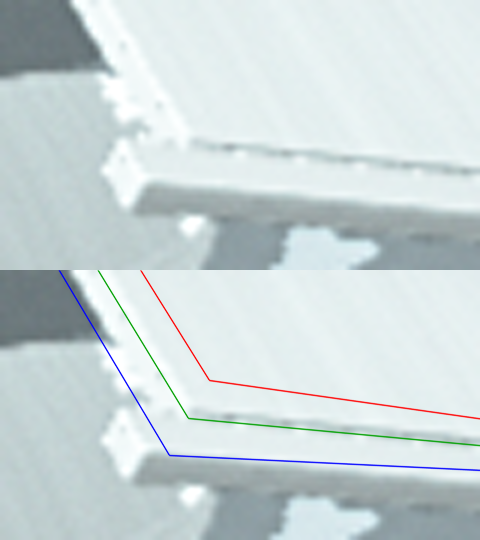

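View pics/t9.png

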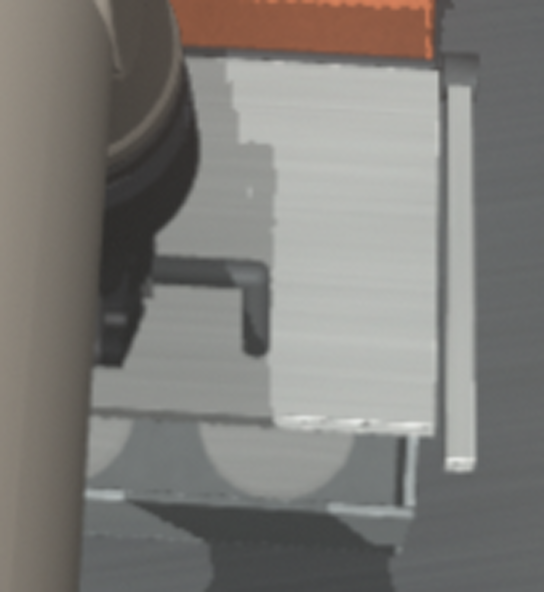

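View pics/s9.png

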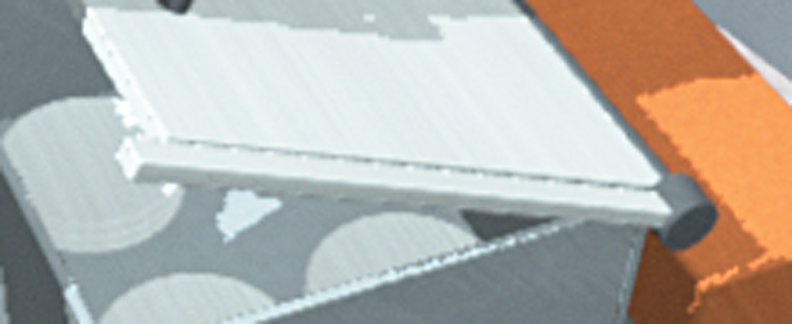

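A thin sliver of the lid's side now runs along the whole gauge, so the two are level within about 0.02 rad. The hold is steady and the bolt is at its stop, so I'm handing in.

```bash
python3 - <<'E'
from h import *
print(robot.current_time_s()); print(workorder.close_job())
E
```

```text
21.0333
the job is handed in; nothing more can be done
None
```

I drew the bolt back, raised the lid level with the gauge arm, and handed the job in at 21 s with the robot still holding the lid. The system gave no verdict.

- **Bolt:** It slid 34.5 mm before it came up hard. A second push stopped at once, and the picture shows the knob about where the stop should put it.
- **Lid:** I estimate it at about 0.43–0.44 rad against about 0.444 rad fitted for the gauge arm. In the side view it lies flush along the gauge within about 0.02 rad.
- **Hold:** Over the last 1.2 s the tool stayed within 0.1 mm, with about 10 N on it and the bar between the pads.
- **Surroundings:** I saw no movement of the gauge arm, hammer or brick in the later pictures. The dish and stake were partly hidden by the arm at the end, so I did not check them.

**Failed first grasp:** My first grasp of the handle closed above the bar without moving the lid. The fingertips sat about 18–20 mm higher than the stated tool geometry predicts. I found this from the pictures and corrected it by re-gripping 16 mm lower. I don't know the cause.

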